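# Set a cleaver to its honing angle on a worn whetstone with a dial gauge and hold it

## Task

Pick up the cleaver by its handle from the chopping board and gently set its cutting edge down across the middle of the hollow-worn whetstone, so that the edge runs square across the stone and lies level over its full width. Rock the blade on that edge, spine rising, until the swinging pointer of the angle gauge on the blade settles on the red 15-degree mark, and finish holding it there by the handle, with the edge still resting lightly on the stone: do not put it down or let go. Leave the jar, the mug and the orange lid where they are.

Things in the scene. Friction and masses are not known exactly. Their poses are not given: they have to be found in the camera images.
- cleaver: Cleaver with a blue dial gauge on its blade, 0.3 kg, loose, flat on the board. Origin: heel of the blade, under the handle's axis, on the lower face. x heel to toe, y edge to spine, z up. Steel blade x 0 to 165, y -50 (cutting edge) to +22 (spine), z 0 to 2.4. Dark wooden flat-sided handle x -26 to -121, 26 wide (y), 24 thick (z -11 to 13). Centre of mass near x 50.
- cleaver_grip (a point): On the handle's axis, at x -44, y 0, z 1.2 in the cleaver's frame: grip here from above, fingers closing along the cleaver's y (26 wide). The handle overhangs the board's near edge, towards the robot, its underside about 15 above the counter at the start. Axes as the cleaver's.
- cleaver_edge (a point): Middle of the straight bright cutting edge: x 82.5, y -50, z 0 in the cleaver's frame. Axes as the cleaver's. Turning the cleaver positively about its own x raises the spine.
- gauge_dial (a point): Pivot of the pointer, at the centre of the gauge's white dial, x 64, y -12, z 39 in the cleaver's frame. The dial faces the cleaver's +x, away from the handle; black ticks every 5 degrees and a red mark 15 degrees from the top towards the spine. Round case of radius 30, x 47 to 63, stuck fast to the blade (top at z 70). Axes as the cleaver's.
- pointer (a joint): Black pointer of the gauge, a pendulum whose tip always comes to stand straight up; it swings for about half a second after a movement. Value: its reading in rad, 0 with the blade flat, growing as the spine is raised over the edge; once settled it is the blade's true tilt. The red mark is at 0.262 rad.
- stone: Whetstone (pale grey over a blue layer) in a black holder, fixed. Origin: centre of the holder's underside, on the counter. y along the stone's 200 length, x across its 66 width, pointing away from the robot within 20 degrees. Holder 84 (x) by 236 (y), 18 high. Top worn hollow: z 43.5, flat for y -30 to 30, rising to z 46 at y -80 and 80, flat to the ends; straight across x.
- stone_top (a point): Centre of the stone's hollow top face, 43.5 above the counter. Axes as the stone's.
- board: Wooden chopping board 240 (x) by 220 (y), 26 thick, fixed. Origin at the centre of its underside, on the counter. The cleaver lies on it. Board and stone may be either way round, left and right.
- jar: Closed square glass jar with a wooden lid, 88 by 88, 126 high, loose. Origin at the centre of its underside. Leave alone.
- mug: White enamel mug, 80 across, 80 high, loose, handle at its +y. Origin at the centre of its underside. Leave alone.
- lid: Orange silicone lid, 82 across, 21 high with its knob, loose, flat on the counter. Origin at the centre of its underside. Leave alone.
There are look-alikes about, which are no part of the job. Of the things that look like the stone, the larger one is meant.

How it is judged:
By the outcome, as a careful person would: the job done as asked, in the order asked, and still so for the second after the job is handed in, while the arm keeps its last pose, push and grip.
It also fails if it takes over 48 s, if anything falls off the work surface, if the arm or the gripper's body presses on something with over 40 N, if the wrist force passes 120 N, or if a joint passes its speed limit or range.

## Robot

A 6-joint arm with a two-finger parallel gripper is mounted at the origin on the work surface. World frame = base frame: x ahead of the robot, y to its left, z up, the work surface at z = 0. Lengths are in m, angles in degrees, forces in N, time in s.
With the tool pointing down it reaches from about 0.25 to 0.775 m from the base axis. Payload 4 kg.
Tool frame: the origin (TCP) lies on the centre line of the jaws, within the pads' length; the fingertips stand 14 mm ahead of it and the grasp point (between the pads) lies 5 mm behind it (arm.tcp_to_tips is the z of the fingertips in the tool frame, in m); z points along the fingers, y is the line along which they close (so a half turn about z gives the same grasp; the last joint's range is limited). The gripper opens to 85 mm and grips with 20 to 120 N. Pads are 22 mm wide; open, the fingers measure 114 mm over their backs; the gripper's body (76 mm by 85 mm) begins 54 mm behind the grasp point. The pads swing forward as they close: fully open they stand 13 mm farther back than shut.
Start: joints at [70.468, 4.996, 78.535, -0, 96.463, -5.907], TCP at [0.13, 0.535, 0.245] pointing down, gripper open.
Joint ranges: [-177.83, 177.83], [-43.37, 116.18], [15.69, 146.23], [-61.86, 241.86], [9.47, 152.12], [-147.06, 147.06]. Speed limits (degrees/s): [159.86, 159.86, 180, 180, 180, 180].

## Interface

Orientations are given as [roll, pitch, yaw] about the fixed x, y, z axes, in that order (R = Rz(yaw) Ry(pitch) Rx(roll)).
In Python, from workcell import arm, imaging gives the robot as it stands.
- The arm moves only by the tool carry_out, never from a script. Its argument "commands" is a list of rows, each a list of 7 numbers: the shift along the tool's x, y, z in units of 0.03 m (1.0 is 0.03 m), then the turn, a rotation vector about the tool's x, y, z in units of 0.1 rad (1.0 is 0.1 rad), then the opening, from 0 (shut) to 1 (fully open). In form: [[dx, dy, dz, rx, ry, rz, fingers], ...]. A call has 1 to 12 rows; each row shifts and turns the commanded pose from where the row before left it, along the tool's axes as they then stand; what a row does not reach is not made up. A row lasts 1/10 s, in which the tool goes at most 50 mm and 8.59 degrees, less where a joint would pass 70% of its speed; a pose out of reach is approached as far as the arm can. A call with a number of a shift or a turn outside -1 to 1 is refused whole. A call with a gripper value outside its range is refused whole. The fingers move at their own pace and stop on an object; the grip force is fixed at half the most. Time passes only in rows, so rows that do not move let the fingers close. It gives the time, the measured TCP pose, the force, the opening and the grip force at its end, in the units of the state.
- arm.observe(): the state, without advancing time (a new reading comes with each control period).
- imaging.read_camera(name): name is "scene" or "top" or "wrist"; returns a dict with "image" (420x560x3 uint8, blue, green, red), "depth" (420x560 float32, m along the optical axis (not along the pixel's ray), 0 where there is no reading), "mtx" (3x3 intrinsics, pixels), "extrinsics" (4x4, takes a point from camera to world coordinates); the wrist camera has in their place "T_tool_cam" (4x4, takes a point from camera to tool coordinates, whose origin is the TCP and whose axes are the flange's). Camera axes: x right, y down, z forward; pixel columns grow to the right and rows downward; lengths in m; the calibration is good to about 2 mm. A picture is of the moment at which its call begins: read the wrist's pose just before it.
- arm.hand_in(): hands the job in; it is judged then, once.
The state is a dict: "clock": time; "joint_positions": joint angles; "dq": joint speeds; "effort": joint torques, N m; "tcp_pos": TCP position; "ee_rot": TCP orientation; "wrist_force": force on the tool from outside, world axes, zero at the start; "wrist_torque": the same for the moment, N m; "finger_gap": finger opening in m; "grip_force": force on a finger pad.
Only numpy, scipy, OpenCV 4.12 (cv2) and the standard library are available. Lean on these libraries where they do the work, as an engineer would, in place of code of your own. Each camera call takes 0.05 s, during which the arm holds its last target. There are 200 camera calls.

## Working session

There is one attempt and no reset: what is moved stays moved. The work goes in short steps, Python scripts to look and compute and a tool call to move; the robot and the scene stay as the last step left them, time stands still between calls to the robot, and variables do not carry over. Pictures are saved under pics/ and viewed, at most 10 in all, crops included, and the job is handed in when it is done.

Besides the shell and the picture viewer there is one more tool, called after "Request:" as name(argument=value, ...), one argument or row to a line, values as JSON. carry_out: Moves the arm, as the interface text tells. Shifts and turns lie within -1 to 1; 1 stands for 0.03 m of shift or 0.1 rad of turn. Its arguments: {"type":"object","properties":{"commands":{"type":"array","items":{"type":"array","items":{"type":"number"}}}},"required":["commands"]}

```bash
mkdir -p pics
cat > h.py <<'E'
from workcell import arm, imaging
import numpy as np, cv2
from scipy.spatial.transform import Rotation as R
def cam(n):
    s=arm.observe() if n=="wrist" else None
    d=imaging.read_camera(n)
    if n=="wrist":
        T=np.eye(4);T[:3,:3]=R.from_euler('xyz',s['ee_rot'],degrees=True).as_matrix();T[:3,3]=s['tcp_pos']
        d['extrinsics']=T@d['T_tool_cam']
    return d
def ray(d,u,v):
    r=d['extrinsics'][:3,:3]@np.linalg.inv(d['mtx'])@np.array([u,v,1.]);return d['extrinsics'][:3,3],r
def onz(d,u,v,z):
    o,r=ray(d,u,v);return o+r*(z-o[2])/r[2]
def dep(d,u,v):
    o,r=ray(d,u,v);return o+r*d['depth'][int(v),int(u)]
def two(d1,p1,d2,p2):
    o1,r1=ray(d1,*p1);o2,r2=ray(d2,*p2)
    t=np.linalg.lstsq(np.c_[r1,-r2],o2-o1,rcond=None)[0]
    a=o1+r1*t[0];b=o2+r2*t[1];return (a+b)/2,np.linalg.norm(a-b)
E
python3 - <<'E'
from h import *
print(arm.observe())
for n in ("top","scene"):
    d=cam(n);cv2.imwrite(f"pics/{n}0.png",d['image']);print(n,d['extrinsics'].round(3).tolist(),d['mtx'].tolist(),(d['depth']>0).mean())
E
```

```text
{'clock': 0.0, 'joint_positions': array([ 7.04681614e+01,  5.04111179e+00,  7.86246712e+01, -1.35767298e-04,
        9.64631761e+01, -5.90657532e+00]), 'dq': array([0.12692345, 0.08307656, 0.02632235, 0.1313547 , 0.01480229,
       0.0090911 ]), 'effort': array([ 1.58186881e-04, -3.51862478e+01, -3.13273680e+01, -7.10738391e-05,
        1.08284192e-02,  7.33046392e-06]), 'tcp_pos': array([0.12940722, 0.53408167, 0.24412064]), 'ee_rot': array([-1.79871712e+02, -1.31365147e-02,  1.66374707e+02]), 'wrist_force': array([-0.5335219 ,  0.37470529, -0.65875674]), 'wrist_torque': array([-0.07927773,  0.00751991,  0.03919319]), 'grip_force': 0.0, 'finger_gap': 0.08540775647072744}
top [[-0.018, -0.997, 0.08, 0.504], [-1.0, 0.018, -0.012, -0.127], [0.01, -0.08, -0.997, 1.471], [0.0, 0.0, 0.0, 1.0]] [[499.5722680512679, 0.0, 282.54303021092295], [0.0, 499.5722680512679, 209.62116215115213], [0.0, 0.0, 1.0]] 0.996062925170068
scene [[-0.217, 0.511, -0.832, 1.77], [0.976, 0.12, -0.18, 0.136], [0.008, -0.851, -0.525, 0.788], [0.0, 0.0, 0.0, 1.0]] [[523.5152317372657, 0.0, 285.9279697377105], [0.0, 523.5152317372657, 215.2703053390088], [0.0, 0.0, 1.0]] 0.9959778911564626
```

View pics/top0.png

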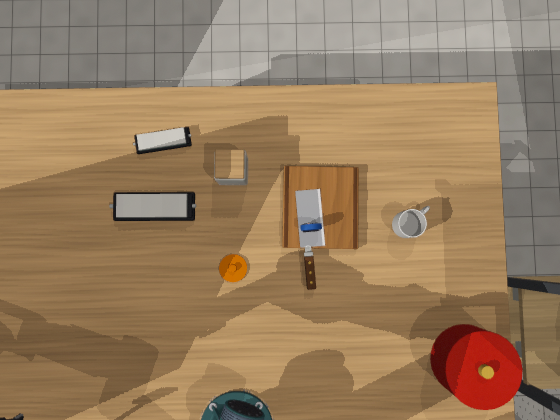

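View pics/scene0.png

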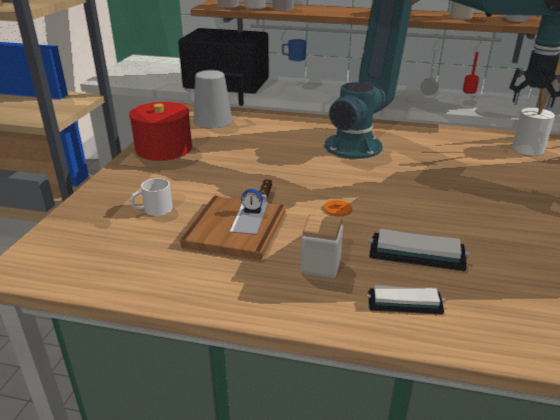

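Top view: the full-size whetstone is at (153,206). Its smaller look-alike is at (163,140). The only cleaver is on the board at (310,240), with its handle at (310,268), blue gauge at (311,227), and edge on the right. The jar is at (231,166), the lid at (233,268) and the mug at (410,223). The scene view agrees: stone (418,248), small stone (405,298), cleaver (255,210). I choose the larger stone and will check it in close crops.

Run:
```python
from h import *
d=cam("top")
for n,p in dict(stone=(153,206),stL=(116,206),stR=(194,206),small=(163,140),handle=(310,268),hend=(311,288),hfront=(308,248),blade=(309,205),bladeR=(322,240),bl=(297,192),br=(319,190),lid=(233,268),jar=(231,160),boardL=(287,247),boardR=(356,248)).items(): print(n,dep(d,*p).round(3))
i=d['image'];a=cv2.resize(i[120:300,100:240],None,fx=2.8,fy=2.8,interpolation=2);b=cv2.resize(i[120:300,250:390],None,fx=2.8,fy=2.8,interpolation=2)
cv2.imwrite("pics/crop.png",np.hstack([a,b]))
w=cam("wrist");print(w['T_tool_cam'].round(3).tolist(),w['mtx'].tolist())
```

```text
stone [0.635 0.226 0.045]
stL [0.637 0.332 0.042]
stR [0.634 0.111 0.031]
small [0.83  0.201 0.03 ]
handle [ 0.451 -0.219  0.042]
hend [ 0.394 -0.221  0.034]
hfront [ 0.508 -0.215  0.032]
blade [ 0.632 -0.221  0.026]
bladeR [ 0.53  -0.257  0.028]
bl [ 0.67  -0.187  0.028]
br [ 0.675 -0.251  0.028]
lid [0.454 0.001 0.021]
jar [ 0.749 -0.006  0.127]
boardL [ 0.512 -0.155  0.023]
boardR [ 0.505 -0.354  0.028]
[[-0.0, -0.965, -0.262, 0.068], [1.0, 0.0, -0.001, -0.001], [0.001, -0.262, 0.965, -0.128], [0.0, 0.0, 0.0, 1.0]] [[306.22003722025386, 0.0, 277.87288726899595], [0.0, 306.22003722025386, 209.2032450113422], [0.0, 0.0, 1.0]]
```

View pics/crop.png

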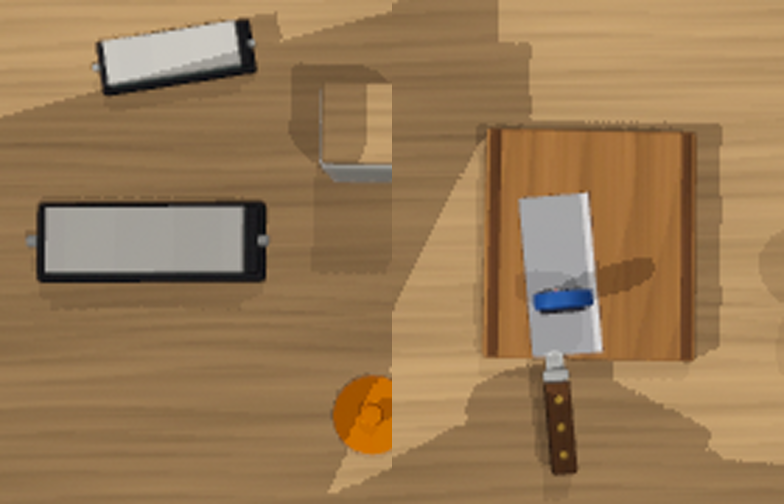

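Close crops confirm it: larger stone, cleaver with the bright edge on the right (−y) and the handle toward the robot. Next I move the wrist camera over the stone.

Request:
carry_out(
  commands=[
    [-1,-0.5,0,0,0,0,1],
    [-1,-0.5,0,0,0,0,1],
    [-1,-0.5,0,0,0,0,1],
    [-1,-0.5,0,0,0,0,1],
    [-1,-0.5,0,0,0,0,1],
    [-1,-0.5,0,0,0,0,1],
    [-1,-0.5,0,0,0,0,1],
    [-1,-0.5,0,0,0,0,1],
    [-1,-0.5,0,0,0,0,1],
    [-1,-0.5,0,0,0,0,1],
    [-1,-0.5,0,0,0,0,1],
    [-1,-0.5,0,0,0,0,1],
  ],
)

```text
clock: 1.4
tcp_pos: [0.4378, 0.2737, 0.2451]
ee_rot: [-180.0, -0.0, 166.4]
wrist_force: [-0.1, -0.4, -0.2]
finger_gap: 0.0853
grip_force: 0.0
```

Request:
carry_out(
  commands=[
    [-1,-0.5,0,0,0,0,1],
    [-1,-0.5,0,0,0,0,1],
    [0,0,0,0,0,-0.8,1],
    [0,0,0,0,0,-0.8,1],
    [0,0,0,0,0,-0.8,1],
    [0,0,0,0,0,0,1],
    [0,0,0,0,0,0,1],
    [0,0,0,0,0,0,1],
  ],
)

```text
clock: 2.2
tcp_pos: [0.4881, 0.2316, 0.2452]
ee_rot: [180.0, -0.0, -179.9]
wrist_force: [0.2, -0.8, 0.2]
finger_gap: 0.0852
grip_force: 0.0
```

Run:
```python
from h import *
s=arm.observe();print(s['clock'],s['tcp_pos'],s['ee_rot'],s['wrist_force'])
d=cam("wrist");cv2.imwrite("pics/w1.png",d['image']);np.savez("w1.npz",**d)
```

```text
2.2 [0.48814821 0.23157948 0.24522173] [ 1.79998110e+02 -9.62281311e-03 -1.79925731e+02] [ 0.1585328  -0.79547572  0.19083215]
```

View pics/w1.png

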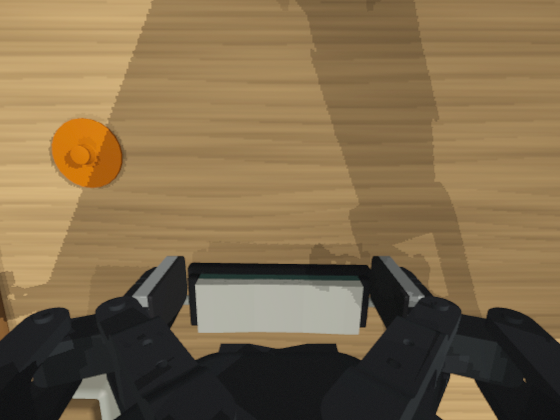

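The wrist view shows the stone's pale top between the fingers, with corners at about (196,278), (362,280), (360,333) and (198,333). The lid is at (87,153). I'll measure it by mask here and in the top view.

```bash
cat > st.py <<'E'
from h import *
def mask(d,box,vmin,smax=45):
    hsv=cv2.cvtColor(d['image'],cv2.COLOR_BGR2HSV)
    m=((hsv[...,1]<smax)&(hsv[...,2]>vmin)).astype(np.uint8);z=np.zeros_like(m);u0,v0,u1,v1=box;z[v0:v1,u0:u1]=m[v0:v1,u0:u1]
    return max(cv2.findContours(z,cv2.RETR_EXTERNAL,cv2.CHAIN_APPROX_NONE)[0],key=cv2.contourArea)
E
python3 - <<'E'
from st import *
d=dict(np.load("w1.npz"));t=cam("top");s=cam("scene");C={}
for n,dd,box in (("w",d,(185,255,375,350)),("t",t,(105,185,205,225)),("s",s,(365,225,470,270))):
    for vm in (110,140):
        c=mask(dd,box,vm);r=cv2.minAreaRect(c);b=cv2.boxPoints(r)
        q=cv2.approxPolyDP(c,6,True)[:,0]
        P=np.array([onz(dd,*p,0.0445)[:2] for p in b])
        print(n,vm,cv2.contourArea(c),b.round(1).tolist(),P.round(4).tolist(),'cen',P.mean(0).round(4))
        M=cv2.moments(c);cc=(M['m10']/M['m00'],M['m01']/M['m00']);C[n]=(dd,cc)
        pl=np.array([onz(dd,*p,0.0445)[:2] for p in c[:,0]]).astype(np.float32)
        rr=cv2.minAreaRect(pl*1000);print('  plane rect',rr)
for a,b in ("wt","ts","ws"):
    print(a,b,two(*C[a],*C[b]))
for p in ((280,305),(240,305),(320,305)): print(dep(d,*p))
E
```

```text
w 110 8195.5 [[194.60000610351562, 332.0], [195.0, 278.8999938964844], [362.1000061035156, 280.29998779296875], [361.70001220703125, 333.29998779296875]] [[0.6688, 0.1268], [0.5956, 0.1325], [0.597, 0.3309], [0.6703, 0.3358]] cen [0.6329 0.2315]
  plane rect ((632.9290161132812, 231.48947143554688), (201.4629364013672, 73.28581237792969), 89.59182739257812)
w 140 7590.0 [[194.60000610351562, 332.0], [195.0, 283.29998779296875], [361.1000061035156, 284.70001220703125], [360.70001220703125, 333.29998779296875]] [[0.6688, 0.1268], [0.6014, 0.132], [0.6028, 0.3302], [0.6703, 0.3346]] cen [0.6358 0.2309]
  plane rect ((635.8243408203125, 231.21307373046875), (200.43008422851562, 67.49142456054688), 89.59182739257812)
t 110 1540.0 [[116.0, 194.0], [186.0, 194.0], [186.0, 216.0], [116.0, 216.0]] [[0.6716, 0.3316], [0.6682, 0.1317], [0.605, 0.1319], [0.6085, 0.3311]] cen [0.6383 0.2315]
  plane rect ((638.3135986328125, 231.71420288085938), (200.82518005371094, 63.18351745605469), 89.00768280029297)
t 140 1499.0 [[116.0, 194.0], [186.0, 194.0], [186.0, 216.0], [116.0, 216.0]] [[0.6716, 0.331
[... 604 characters left out ...]
10351562], [380.1000061035156, 228.3000030517578], [460.70001220703125, 239.10000610351562], [458.79998779296875, 253.8000030517578]] [[0.6682, 0.1338], [0.5989, 0.1341], [0.6025, 0.3367], [0.6697, 0.3281]] cen [0.6349 0.2332]
  plane rect ((634.8713989257812, 232.1307373046875), (197.28199768066406, 68.38584899902344), 88.9883804321289)
w t (array([0.63825259, 0.23177506, 0.04031176]), np.float64(0.0020206896717309864))
t s (array([0.63815735, 0.23158776, 0.04574788]), np.float64(0.00043960056978039036))
w s (array([0.63534422, 0.23146003, 0.0439674 ]), np.float64(0.0011495652668718434))
[0.6312837  0.23347529 0.04318201]
[0.63011737 0.18485788 0.04515367]
[0.63126993 0.28237311 0.04305747]
```

Request:
carry_out(
  commands=[
    [0,-1,0,0,0,0,1],
    [0,-1,0,0,0,0,1],
    [0,-1,0,0,0,0,1],
    [0,-1,0,0,0,0,1],
    [0,-1,0,0,0,0,1],
    [0,-1,0,0,0,0,1],
    [0,-1,0,0,0,0,1],
    [0,-1,0,0,0,0,1],
    [0,-1,0,0,0,0,1],
    [0,-1,0,0,0,0,1],
    [0,-1,0,0,0,0,1],
    [0,-1,0,0,0,0,1],
  ],
)

```text
clock: 3.55
tcp_pos: [0.489, -0.1296, 0.2455]
ee_rot: [-180.0, 0.0, -179.9]
wrist_force: [-0.2, -0.3, 0.0]
finger_gap: 0.0855
grip_force: 0.0
```

Request:
carry_out(
  commands=[
    [0,-1,0,0,0,0,1],
    [0,-1,0,0,0,0,1],
    [0,-1,0,0,0,0,1],
    [-0.7,0,0,0,0,-0.5,1],
    [-0.7,0,0,0,0,-0.5,1],
    [0,0,0,0,0,0,1],
    [0,0,0,0,0,0,1],
    [0,0,0,0,0,0,1],
  ],
)

```text
clock: 4.35
tcp_pos: [0.5307, -0.2171, 0.2454]
ee_rot: [180.0, -0.0, -174.2]
wrist_force: [-0.2, -0.7, -1.0]
finger_gap: 0.0854
grip_force: 0.0
```

Run:
```python
from h import *
s=arm.observe();print(s['clock'],s['tcp_pos'],s['ee_rot'],s['wrist_force'],s['joint_positions'].round(1))
d=cam("wrist");cv2.imwrite("pics/w2.png",d['image']);np.savez("w2.npz",**d)
# stone yaw by subpixel long edges
def yaw(dd,u0,u1,va,vb,vc):
    g=cv2.cvtColor(dd['image'],cv2.COLOR_BGR2GRAY).astype(float);G=np.abs(cv2.Sobel(g,-1,0,1))
    for a,b in ((va,vc),(vc,vb)):
        us=np.arange(u0,u1);w=G[a:b,u0:u1];w=np.where(w>.3*w.max(0),w,0)
        v=(w*np.arange(a,b)[:,None]).sum(0)/w.sum(0)
        P=np.array([onz(dd,u,y,.0445)[:2] for u,y in zip(us,v)])
        k=cv2.fitLine(P.astype(np.float32),cv2.DIST_HUBER,0,1e-4,1e-4).ravel();print('angle',np.degrees(np.arctan2(k[1],k[0]))%180,k[2:])
t=cam("top");yaw(t,122,182,189,222,205)
yaw(dict(np.load("w1.npz")),205,355,270,340,305)
```

```text
4.35 [ 0.53068096 -0.21713947  0.24536263] [ 1.79996246e+02 -2.59946482e-02 -1.74170748e+02] [-0.22260159 -0.66506806 -1.03023476] [ -27.9    8.    75.2   -0.    96.8 -123.7]
angle 89.03573 [0.67310464 0.22339484]
angle 89.21911 [0.6004642  0.23746708]
angle 89.13606 [0.59822166 0.22173104]
angle 89.49221 [0.66982454 0.25661382]
```

View pics/w2.png

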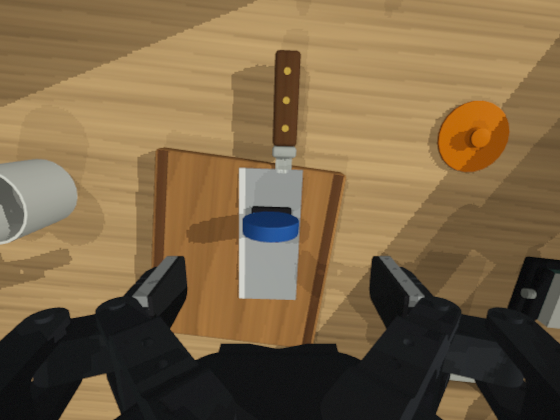

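The wrist view shows the handle at (287,50)–(285,148), the blade at columns 238–301 and rows 168–299 with its bright edge on the left (−y), the gauge at (271,224), and the board's near edge along about row 155. I'll measure the axes and heights.

```bash
cat > cl.py <<'E'
from st import *
def hmask(d,box):
    hsv=cv2.cvtColor(d['image'],cv2.COLOR_BGR2HSV);m=((hsv[...,2]<125)&(hsv[...,1]>110)&((hsv[...,0]<12)|(hsv[...,0]>170))).astype(np.uint8)
    z=np.zeros_like(m);u0,v0,u1,v1=box;z[v0:v1,u0:u1]=m[v0:v1,u0:u1];z=cv2.morphologyEx(z,cv2.MORPH_CLOSE,np.ones((5,5)))
    return max(cv2.findContours(z,cv2.RETR_EXTERNAL,cv2.CHAIN_APPROX_NONE)[0],key=cv2.contourArea)
E
python3 - <<'E'
from cl import *
w=dict(np.load("w2.npz"));t=cam("top")
C=[]
for n,d,box in (("w",w,(265,40,310,150)),("t",t,(298,248,322,295))):
    c=hmask(d,box);print(n,cv2.contourArea(c),cv2.boundingRect(c))
    P=np.array([onz(d,*p,.039)[:2]*1000 for p in c[:,0]],np.float32);r=cv2.minAreaRect(P);print('handle@39',r)
    M=cv2.moments(c);C+=[d,(M['m10']/M['m00'],M['m01']/M['m00'])]
print('handle height',two(*C))
for n,d,box in (("w",w,(230,165,310,302)),("t",t,(292,185,328,250))):
    c=mask(d,box,100,60);print(n,cv2.contourArea(c),cv2.boundingRect(c))
    P=np.array([onz(d,*p,.0284)[:2]*1000 for p in c[:,0]],np.float32);r=cv2.minAreaRect(P);print('blade',r,cv2.boxPoints(r).round(1).tolist())
g=w['image'];
for p in ((287,90),(286,60),(286,115),(270,270),(262,185),(200,290),(250,20)): print(p,dep(w,*p).round(4))
E
```

```text
Traceback (most recent call last):
  File "cl.py", line 5, in hmask
    return max(cv2.findContours(z,cv2.RETR_EXTERNAL,cv2.CHAIN_APPROX_NONE)[0],key=cv2.contourArea)
ValueError: max() iterable argument is empty
```

```bash
cat > meas.py <<'E'
from cl import *
w=dict(np.load("w2.npz"));t=cam("top")
hw=cv2.cvtColor(w['image'],cv2.COLOR_BGR2HSV);print(hw[70,280],hw[110,280],hw[110,255],hw[110,320])
ht=cv2.cvtColor(t['image'],cv2.COLOR_BGR2HSV);print(ht[275,309],ht[275,295])
C=[]
for n,d,box in (("w",w,(265,40,310,150)),("t",t,(298,248,322,295))):
    c=hmask(d,box);print(n,cv2.contourArea(c),cv2.boundingRect(c))
    P=np.array([onz(d,*p,.039)[:2]*1000 for p in c[:,0]],np.float32);r=cv2.minAreaRect(P);print('handle@39',r)
    M=cv2.moments(c);C+=[d,(M['m10']/M['m00'],M['m01']/M['m00'])]
print('handle height',two(*C))
for n,d,box in (("w",w,(230,165,310,302)),("t",t,(292,185,328,250))):
    c=mask(d,box,100,60);print(n,cv2.contourArea(c),cv2.boundingRect(c))
    P=np.array([onz(d,*p,.0284)[:2]*1000 for p in c[:,0]],np.float32);r=cv2.minAreaRect(P);print('blade',r,cv2.boxPoints(r).round(1).tolist())
for p in ((287,90),(286,60),(286,115),(270,270),(262,185),(200,290),(250,20)): print(p,dep(w,*p).round(4))
E
sed -i 's/m=((hsv.*astype(np.uint8)/m=((hsv[...,2]<115)\&(hsv[...,1]>90)\&(hsv[...,0]<13)).astype(np.uint8)/' cl.py
python3 meas.py
```

```text
[ 13 158  87] [ 13 159  88] [ 18 121 137] [ 18 112 178]
[ 12 164 101] [ 17 110 197]
w 37.0 (285, 118, 12, 17)
handle@39 ((460.3755187988281, -209.43276977539062), (15.242027282714844, 10.511229515075684), 37.31391525268555)
t 187.5 (305, 256, 11, 33)
handle@39 ((438.5472412109375, -218.24789428710938), (91.1551513671875, 24.53748893737793), 3.889224052429199)
handle height (array([ 0.45174046, -0.21270371,  0.15327918]), np.float64(0.017604854252238566))
w 7753.5 (239, 165, 64, 135)
blade ((590.0215454101562, -222.49920654296875), (170.15980529785156, 71.74250793457031), 3.921870708465576) [[502.70001220703125, -192.5], [507.6000061035156, -264.1000061035156], [677.4000244140625, -252.5], [672.4000244140625, -180.89999389648438]]
t 352.0 (295, 189, 27, 27)
blade ((641.1895141601562, -219.5482940673828), (71.58729553222656, 72.19766235351562), 3.8024063110351562) [[603.0999755859375, -185.89999389648438], [607.9000244140625, -257.8999938964844], [679.2999877929688, -253.1999969482422], [674.5, -181.1999969482422]]
(287, 90) [ 0.4266 -0.2191  0.0391]
(286, 60) [ 0.3988 -0.2231  0.039 ]
(286, 115) [ 0.4511 -0.2174  0.0392]
(270, 270) [ 0.6357 -0.217   0.0266]
(262, 185) [ 0.5299 -0.2363  0.027 ]
(200, 290) [ 0.6729 -0.3027  0.0256]
(250, 20) [ 0.3555 -0.2662 -0.0008]
```

```bash
sed -i 's/<13)/<15)/' cl.py; python3 meas.py | grep -A4 '^w\|height'
```

```text
w 2133.5 (273, 50, 27, 96)
handle@39 ((435.98699951171875, -219.34744262695312), (92.60529327392578, 24.739490509033203), 3.7638564109802246)
t 258.0 (304, 256, 12, 33)
handle@39 ((438.560791015625, -218.63145446777344), (91.15937805175781, 26.301172256469727), 3.9684481620788574)
handle height (array([ 0.43707615, -0.21868873,  0.05498404]), np.float64(0.004073711718117465))
w 7753.5 (239, 165, 64, 135)
blade ((590.0215454101562, -222.49920654296875), (170.15980529785156, 71.74250793457031), 3.921870708465576) [[502.70001220703125, -192.5], [507.6000061035156, -264.1000061035156], [677.4000244140625, -252.5], [672.4000244140625, -180.89999389648438]]
t 350.0 (295, 189, 27, 27)
blade ((641.1895141601562, -219.5482940673828), (71.58729553222656, 72.19766235351562), 3.8024063110351562) [[603.0999755859375, -185.89999389648438], [607.9000244140625, -257.8999938964844], [679.2999877929688, -253.1999969482422], [674.5, -181.1999969482422]]
(287, 90) [ 0.4266 -0.2191  0.0391]
```

The cleaver's yaw is 3.9°. The grip point is at (0.466, −0.217), z ≈ 0.027 (handle top at 0.039 by depth). Now I move over it and partly down.

Request:
carry_out(
  commands=[
    [0,0,0,0,0,0.34,1],
    [0.72,0.05,0,0,0,0,1],
    [0.72,0.05,0,0,0,0,1],
    [0.72,0.05,0,0,0,0,1],
    [0,0,1,0,0,0,1],
    [0,0,1,0,0,0,1],
    [0,0,1,0,0,0,1],
    [0,0,1,0,0,0,1],
    [0,0,1,0,0,0,1],
    [0,0,0,0,0,0,1],
    [0,0,0,0,0,0,1],
  ],
)

```text
clock: 5.7
tcp_pos: [0.4662, -0.2172, 0.0956]
ee_rot: [180.0, -0.0, -176.1]
wrist_force: [0.9, 0.4, 0.6]
finger_gap: 0.0854
grip_force: 0.0
```

Run:
```python
from cl import *
w=cam("wrist");cv2.imwrite("pics/w3.png",w['image'])
c=hmask(w,(150,100,400,420));print(cv2.boundingRect(c))
P=np.array([onz(w,*p,.039)[:2]*1000 for p in c[:,0]],np.float32);print(cv2.minAreaRect(P))
```

```text
(259, 109, 42, 149)
((434.82568359375, -219.12643432617188), (92.10598754882812, 24.83733558654785), 3.9094583988189697)
```

View pics/w3.png

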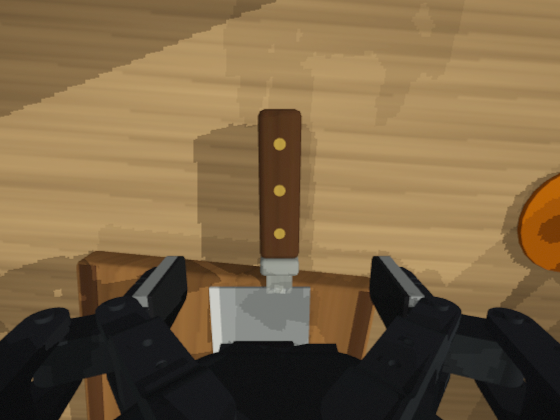

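The handle is centred between the open fingers at (280,185), and both wrist views agree on its place and height. I descend and grip.

Request:
carry_out(
  commands=[
    [0.05,0,0.9,0,0,0,1],
    [0,0,0.9,0,0,0,1],
    [0,0,0.45,0,0,0,1],
    [0,0,0.2,0,0,0,1],
    [0,0,0,0,0,0,1],
    [0,0,0,0,0,0,0],
    [0,0,0,0,0,0,0],
    [0,0,0,0,0,0,0],
    [0,0,0,0,0,0,0],
    [0,0,0,0,0,0,0],
    [0,0,0,0,0,0,0],
    [0,0,0,0,0,0,0],
  ],
)

```text
clock: 6.95
tcp_pos: [0.4651, -0.2174, 0.0225]
ee_rot: [-180.0, 0.1, -176.1]
wrist_force: [-1.2, 1.5, 5.3]
finger_gap: 0.0252
grip_force: 63.3
```

Request:
carry_out(
  commands=[
    [0,0,-0.2,0,0,0,0],
    [0,0,-0.4,0,0,0,0],
    [0,0,-0.7,0,0,0,0],
    [0,0,-0.8,0,0,0,0],
    [0,0,-0.8,0,0,0,0],
    [0,0,-0.8,0,0,0,0],
    [0,0,-0.8,0,0,0,0],
    [0,0,-0.5,0,0,0,0],
    [0,0,0,0,0,0,0],
    [0,0,0,0,0,0,0],
    [0,0,0,0,0,0,0],
    [0,0,0,0,0,0,0],
  ],
)

```text
clock: 8.15
tcp_pos: [0.464, -0.2169, 0.17]
ee_rot: [179.9, -0.2, -176.1]
wrist_force: [-0.2, 0.1, -4.1]
finger_gap: 0.0254
grip_force: 62.4
```

Run:
```python
from cl import *
s=arm.observe();print(s['tcp_pos'],s['ee_rot'],s['wrist_force'],s['wrist_torque'],s['finger_gap'])
w=cam("wrist");t=cam("top");sc=cam("scene")
np.savez("l.npz",**t)
cv2.imwrite("pics/l.png",np.hstack([cv2.resize(w['image'][100:400],(400,214)),cv2.resize(t['image'][150:310,240:380],(187,214)),cv2.resize(sc['image'][100:240,190:320],(199,214))]))
# depth points on blade, top camera
ext=[]
hsv=cv2.cvtColor(t['image'],cv2.COLOR_BGR2HSV)
vs,us=np.where((hsv[...,1]<60)&(hsv[...,2]>90))
P=np.array([dep(t,u,v) for u,v in zip(us,vs) if 285<u<335 and 160<v<260])
P=P[(P[:,2]>.1)&(P[:,2]<.3)];print(len(P),P.min(0),P.max(0))
for _ in range(3):
    A=np.c_[P[:,:2]-P[:,:2].mean(0),np.ones(len(P))];k=np.linalg.lstsq(A,P[:,2],rcond=None)[0];r=P[:,2]-A@k;P=P[abs(r)<.004]
print(len(P),'slopes deg',np.degrees(k[:2]),k[2],P[:,:2].mean(0))
```

```text
[ 0.46396408 -0.21688513  0.17001394] [ 1.79882157e+02 -1.61416072e-01 -1.76091296e+02] [-0.20783553  0.12119221 -4.12069768] [ 0.03974563  0.32901051 -0.0231892 ] 0.025387924215211414
1390 [ 0.51412894 -0.2641083   0.16244528] [ 0.67857675 -0.18132539  0.22576317]
1190 slopes deg [-0.55707874  0.3472753 ] 0.1748923808775318 [ 0.60469786 -0.22264252]
```

View pics/l.png

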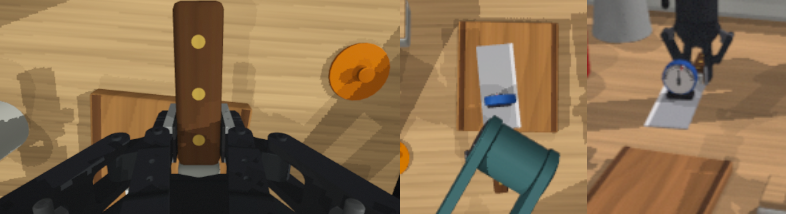

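The lift held: the handle is between the pads at about (200,140) in the left crop, and the blade is almost level with the gauge upright. Next is transit to above the stone.

Request:
carry_out(
  commands=[
    [0,0.2,0,0,0,0.2,0],
    [0,0.5,0,0,0,0.31,0],
    [0,0.8,0,0,0,0.31,0],
    [0,1,0,0,0,0,0],
    [0,1,0,0,0,0,0],
    [0,1,0,0,0,0,0],
    [0,1,0,0,0,0,0],
    [0,1,0,0,0,0,0],
    [0,1,0,0,0,0,0],
    [0,1,0,0,0,0,0],
    [0,1,0,0,0,0,0],
    [0,1,0,0,0,0,0],
  ],
)

```text
clock: 9.5
tcp_pos: [0.4665, 0.0993, 0.1719]
ee_rot: [180.0, 0.0, 179.2]
wrist_force: [0.3, -0.3, -3.9]
finger_gap: 0.0249
grip_force: 62.3
```

Request:
carry_out(
  commands=[
    [-0.1,1,0,0,0,0,0],
    [-0.3,1,0,0,0,0,0],
    [-0.3,1,0,0,0,0,0],
    [-0.3,1,0,0,0,0,0],
    [-0.2,1,0,0,0,0,0],
    [-0.1,0.8,0,0,0,0,0],
    [0,0.4,0,0,0,0,0],
    [0,0,0,0,0,0,0],
    [0,0,0,0,0,0,0],
    [0,0,0,0,0,0,0],
  ],
)

```text
clock: 10.5
tcp_pos: [0.5084, 0.2819, 0.1719]
ee_rot: [-180.0, -0.0, 179.1]
wrist_force: [0.6, -0.0, -2.6]
finger_gap: 0.0252
grip_force: 62.3
```

```bash
cat > bl.py <<'E'
from cl import *
def plane(P,tol=.003):
    for _ in range(4):
        m=P[:,:2].mean(0);A=np.c_[P[:,:2]-m,np.ones(len(P))];k=np.linalg.lstsq(A,P[:,2],rcond=None)[0];P=P[abs(P[:,2]-A@k)<tol]
    return len(P),np.degrees(k[:2]).round(2),k[2].round(4),m.round(3)
def pts(d,box,zl,zh,smax=255,vmin=0):
    u0,v0,u1,v1=box;hsv=cv2.cvtColor(d['image'],cv2.COLOR_BGR2HSV)
    P=np.array([dep(d,u,v) for v in range(v0,v1) for u in range(u0,u1) if hsv[v,u,1]<smax and hsv[v,u,2]>vmin])
    return P[(P[:,2]>zl)&(P[:,2]<zh)]
E
python3 - <<'E'
from bl import *
s=arm.observe();print(s['clock'],s['tcp_pos'],s['ee_rot'],s['wrist_force'],s['finger_gap'])
t=cam("top");sc=cam("scene")
print('board',plane(pts(t,(290,170,350,245),.015,.04)))
print('blade',plane(pts(t,(100,120,200,240),.14,.20,60,90)))
np.savez('sc.npz',**sc)
cv2.imwrite("pics/m.png",np.hstack([cv2.resize(t['image'][120:280,80:220],(437,500)),cv2.resize(sc['image'][130:300,360:480],(353,500),interpolation=2)]))
E
```

```text
10.5 [0.50842529 0.28187393 0.17188908] [-1.79971401e+02 -7.66487066e-03  1.79129760e+02] [ 0.55617603 -0.02247556 -2.64164243] 0.02516611982144541
board (3010, array([ 0.  , -0.02]), np.float64(0.0259), array([ 0.626, -0.251]))
blade (1171, array([-0.39, -0.32]), np.float64(0.1766), array([0.64 , 0.265]))
```

View pics/m.png

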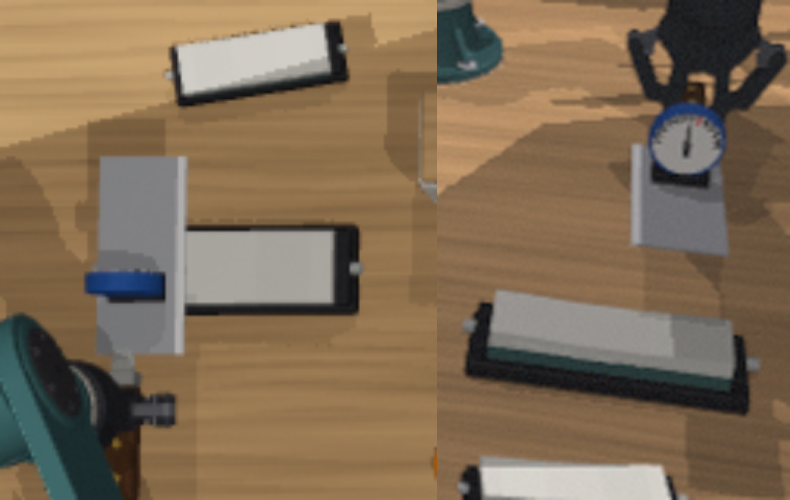

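Top crop: the blade is above the stone's left half, square to it, with its bright edge near the middle. Scene crop: the dial shows the pointer near 0 and the red mark to its right. The blade droops about 0.4° at the toe. I'll check the edge's place against the stone in the same camera.

Run:
```python
from bl import *
t=cam("top");g=cv2.cvtColor(t['image'],cv2.COLOR_BGR2GRAY).astype(float)
# edge line: blade right side, subpixel per row (image col ~80+184/437*140=139)
hsv=cv2.cvtColor(t['image'],cv2.COLOR_BGR2HSV)
o=[]
for v in list(range(173,190))+list(range(220,231)):
    r=np.abs(np.gradient(hsv[v].astype(float)[:,1]))[133:147]; 
    u=133+(r*np.arange(14)*(r>.4*r.max())).sum()/(r*(r>.4*r.max())).sum(); o.append(onz(t,u+0.0,v,.174)[:2])
o=np.array(o);k=cv2.fitLine(o.astype(np.float32),cv2.DIST_HUBER,0,1e-4,1e-4).ravel();print('edge ang',np.degrees(np.arctan(k[1]/k[0])),k[2:],o.std(0), 'y at x=.635',k[3]+(.635-k[2])*k[1]/k[0])
# toe & heel rows at blade column 125,132
for u in (115,118,132,135):
    c=g[:,u];G=np.abs(np.gradient(c));
    for a,b in ((164,176),(226,240)):
        v=a+np.argmax(G[a:b]);print(u,v,onz(t,u,v,.1765)[:2].round(4))
```

```text
edge ang -0.8864434 [0.64438915 0.22994056] [0.05721591 0.0013611 ] y at x=.635 0.23008583
115 169 [0.7218 0.2922]
115 239 [0.5395 0.2907]
118 169 [0.7217 0.2844]
118 237 [0.5445 0.283 ]
132 169 [0.721 0.248]
132 233 [0.5542 0.2471]
135 168 [0.7235 0.2402]
135 233 [0.554  0.2394]
```

Request:
carry_out(
  commands=[
    [-0.04,0.05,0.3,0,0,0,0],
    [0,0,0.7,0,0,0,0],
    [0,0,0.9,0,0,0,0],
    [0,0,0.8,0,0,0,0],
    [0,0,0.6,0,0,0,0],
    [0,0,0.4,0,0,0,0],
    [0,0,0.22,0,0,0,0],
    [0,0,0,-0.44,-0.07,0,0],
    [0,0,0,-0.43,0,0,0],
    [0,0,0,0,0,0,0],
    [0,0,0,0,0,0,0],
    [0,0,0,0,0,0,0],
  ],
)

```text
clock: 11.85
tcp_pos: [0.5102, 0.2848, 0.0548]
ee_rot: [175.0, 0.5, 179.2]
wrist_force: [-0.1, -0.4, -3.3]
finger_gap: 0.0247
grip_force: 62.3
```

```bash
cat > chk.py <<'E'
from bl import *
s=arm.observe();Rt=R.from_euler('xyz',s['ee_rot'],degrees=True)
Rc=Rt*R.from_euler('xyz',[180,0,180],degrees=True).inv()
y,p,r=Rc.as_euler('ZYX',degrees=True);print(s['clock'],'tcp',s['tcp_pos'].round(4),'cleaver ypr(by arm)',[round(a,2) for a in(y,p,r)],'F',s['wrist_force'].round(2),'T',s['wrist_torque'].round(3),s['finger_gap'].round(4))
print('edge mid by arm',(s['tcp_pos']-Rc.apply([-.1265,.05,-.0035])).round(4))
t=cam("top")
P=pts(t,(100,120,200,240),.05,.085,60,90);print('blade plane',plane(P,.002))
E
python3 chk.py
```

```text
Traceback (most recent call last):
  File "chk.py", line 4, in <module>
    y,p,r=Rc.as_euler('ZYX',degrees=True);print(s['clock'],'tcp',s['tcp_pos'].round(4),'cleaver ypr(by arm)',[round(a,2) for a in(y,p,r)],'F',s['wrist_force'].round(2),'T',s['wrist_torque'].round(3),s['finger_gap'].round(4))
                                                                                                                                                                                                       ^^^^^^^^^^^^^^^^^^^^^
AttributeError: 'float' object has no attribute 'round'
```

```bash
sed -i "s/,s\['finger_gap'\].round(4))/)/" chk.py; python3 chk.py
```

```text
11.85 tcp [0.5102 0.2848 0.0548] cleaver ypr(by arm) [np.float64(-0.79), np.float64(-0.46), np.float64(4.98)] F [-0.06 -0.36 -3.28] T [-0.064  0.325 -0.002]
edge mid by arm [0.636  0.2329 0.055 ]
blade plane (652, array([0.18, 4.19]), np.float64(0.059), array([0.64 , 0.263]))
```

Request:
carry_out(
  commands=[
    [0,-0.04,0.1,0,0,0,0],
    [0,-0.04,0.12,0,0,0,0],
    [0,0,0.08,0,0,0,0],
    [0,0,0.03,0,0,0,0],
    [0,0,0,0,0,0,0],
    [0,0,0,0,0,0,0],
    [0,0,0,0,0,0,0],
  ],
)

```text
clock: 12.6
tcp_pos: [0.5099, 0.283, 0.0442]
ee_rot: [175.0, 0.4, 179.2]
wrist_force: [0.1, -0.2, -2.4]
finger_gap: 0.025
grip_force: 62.3
```

```bash
python3 chk.py
```

```text
12.6 tcp [0.5099 0.283  0.0442] cleaver ypr(by arm) [np.float64(-0.8), np.float64(-0.41), np.float64(4.99)] F [ 0.13 -0.23 -2.44] T [-0.015  0.316  0.005]
edge mid by arm [0.6357 0.2311 0.0442]
blade plane (359, array([-0.07,  0.39]), np.float64(0.0517), array([0.643, 0.268]))
```

Request:
carry_out(
  commands=[
    [0,0,0.01,0,0,0,0],
    [0,0,0.01,0,0,0,0],
    [0,0,0.01,0,0,0,0],
    [0,0,0,0,0,0,0],
    [0,0,0,0,0,0,0],
  ],
)

```text
clock: 13.15
tcp_pos: [0.5099, 0.2831, 0.0436]
ee_rot: [175.0, 0.4, 179.2]
wrist_force: [-1.8, 1.3, 0.5]
finger_gap: 0.0252
grip_force: 62.7
```

Request:
carry_out(
  commands=[
    [0,0,0.01,0,0,0,0],
    [0,0,0.01,0,0,0,0],
    [0,0,0,0,0,0,0],
    [0,0,0,0,0,0,0],
  ],
)

```text
clock: 13.55
tcp_pos: [0.51, 0.2832, 0.0431]
ee_rot: [175.0, 0.4, 179.2]
wrist_force: [-2.9, 0.8, 2.4]
finger_gap: 0.0253
grip_force: 63.0
```

```bash
python3 chk.py
```

```text
13.55 tcp [0.51   0.2832 0.0431] cleaver ypr(by arm) [np.float64(-0.8), np.float64(-0.43), np.float64(5.0)] F [-2.86  0.82  2.39] T [-0.299  0.197 -0.105]
edge mid by arm [0.6357 0.2313 0.0431]
blade plane (385, array([0.35, 0.53]), np.float64(0.0517), array([0.653, 0.27 ]))
```

```bash
cat > chk2.py <<'E'
from bl import *
s=arm.observe();Rt=R.from_euler('xyz',s['ee_rot'],degrees=True)
Rc=Rt*R.from_euler('xyz',[180,0,180],degrees=True).inv()
e=Rc.as_euler('ZYX',degrees=True).round(2);F=s['wrist_force'].round(2);T=s['wrist_torque'].round(3)
O=s['tcp_pos']-Rc.apply([-.044,0,-.0035])
print(s['clock'],'tcp',s['tcp_pos'].round(4),'ypr',e,'F',F,'T',T)
print('edge mid',(O+Rc.apply([.0825,-.05,0])).round(4))
t=cam("top");K=t['mtx'];E=np.linalg.inv(t['extrinsics'])
u0,v0,u1,v1=80,130,180,260
P=np.array([dep(t,u,v) for v in range(v0,v1) for u in range(u0,u1) if t['depth'][v,u]>0])
Q=Rc.inv().apply(P-O)*1000
m=(Q[:,1]>-40)&(Q[:,1]<17)&(abs(Q[:,2])<12)&((Q[:,0]>85)&(Q[:,0]<158)|(Q[:,0]>6)&(Q[:,0]<40));Q=Q[m]
A=np.c_[Q[:,:2],np.ones(len(Q))]
k=np.linalg.lstsq(A,Q[:,2],rcond=None)[0];r=Q[:,2]-A@k;ok=abs(r)<2.5
k=np.linalg.lstsq(A[ok],Q[ok,2],rcond=None)[0]
print('blade vs arm: toe-up deg',np.degrees(k[0]).round(3),'spine-up',np.degrees(k[1]).round(3),'z0',k[2].round(2),ok.sum(),r.std().round(2))
print('world toe-up',(np.degrees(k[0])-e[1]).round(2),'tilt',(np.degrees(k[1])+e[2]).round(2))
E
python3 chk2.py
python3 - <<'E'
from h import *
sc=cam("scene");cv2.imwrite("pics/s1.png",cv2.resize(sc['image'][165:265,370:470],(600,600),interpolation=cv2.INTER_CUBIC))
E
```

```text
13.6 tcp [0.51   0.2832 0.0431] ypr [-0.8  -0.43  5.  ] F [-3.03 -0.35  2.57] T [-0.298  0.219 -0.142]
edge mid [0.6358 0.2313 0.0431]
blade vs arm: toe-up deg 0.169 spine-up 0.283 z0 2.16 435 3.09
world toe-up 0.6 tilt 5.28
```

View pics/s1.png

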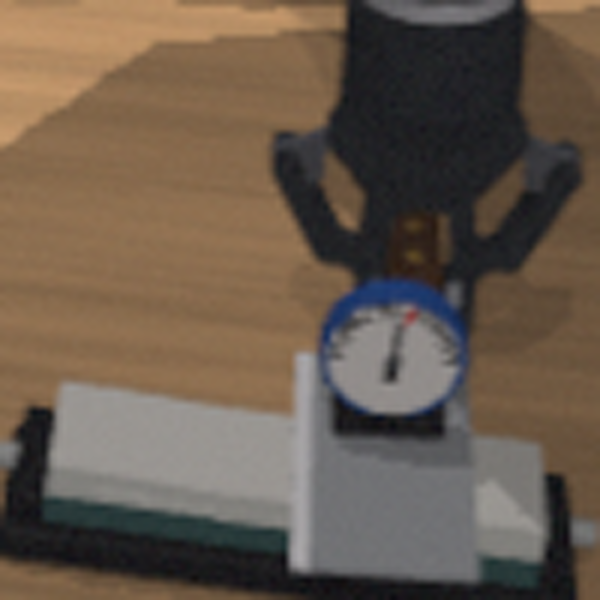

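The scene crop shows the edge resting on the middle of the stone. The pointer is at about 5°, left of the red mark, seen from the front. I'll measure pitch more robustly before rocking.

```bash
cat > chk3.py <<'E'
from bl import *
from scipy.optimize import least_squares
def run(N=6):
    Ks=[];Ts=[]
    for i in range(N):
        s=arm.observe();Rc=R.from_euler('xyz',s['ee_rot'],degrees=True)*R.from_euler('xyz',[180,0,180],degrees=True).inv()
        e=Rc.as_euler('ZYX',degrees=True);O=s['tcp_pos']-Rc.apply([-.044,0,-.0035]);Ts.append(np.r_[s['wrist_force'],s['wrist_torque'],e,O+Rc.apply([.0825,-.05,0])])
        t=cam("top");v,u=np.mgrid[130:260,80:180];v=v.ravel();u=u.ravel()
        X=np.linalg.inv(t['mtx'])@np.c_[u,v,np.ones(len(u))].T*t['depth'][v,u];P=(t['extrinsics'][:3,:3]@X).T+t['extrinsics'][:3,3]
        Q=Rc.inv().apply(P-O)*1000
        m=(Q[:,1]>-40)&(Q[:,1]<16)&(abs(Q[:,2]-2.4)<8)&((Q[:,0]>75)&(Q[:,0]<160)|(Q[:,0]>4)&(Q[:,0]<30));Ks.append(Q[m])
    Q=np.vstack(Ks);A=np.c_[Q[:,:2],np.ones(len(Q))]
    r=least_squares(lambda k:A@k-Q[:,2],[0,0,2.4],loss='soft_l1',f_scale=.5);k=r.x;res=A@k-Q[:,2]
    T=np.mean(Ts,0);print(s['clock'],'F',T[:3].round(2),'T',T[3:6].round(3),'ypr',T[6:9].round(2),'edge',T[9:].round(4))
    print('rel toe-up',np.degrees(k[0]).round(2),'spine',np.degrees(k[1]).round(2),'z',k[2].round(2),len(Q)//N,'MAD',np.median(abs(res)).round(2),'| WORLD toe-up',(np.degrees(k[0])-T[7]).round(2),'tilt',(np.degrees(k[1])+T[8]).round(2))
    for lo,hi in ((4,30),(75,100),(100,130),(130,160)):
        q=Q[(Q[:,0]>lo)&(Q[:,0]<hi)];print(lo,hi,len(q),np.median(q[:,2]).round(2) if len(q) else None)
run()
E
python3 chk3.py
```

```text
13.95 F [-3.19 -0.34  3.  ] T [-0.328  0.168 -0.141] ypr [-0.8  -0.43  5.  ] edge [0.6358 0.2313 0.043 ]
rel toe-up 0.24 spine -0.11 z 2.25 761 MAD 2.03 | WORLD toe-up 0.67 tilt 4.89
4 30 1028 2.23
75 100 1072 2.86
100 130 1181 2.74
130 160 1287 2.76
```

Request:
carry_out(
  commands=[
    [0,0,-0.05,0,0.06,0,0],
    [0,0,0,0,0,0,0],
    [0,0,0,0,0,0,0],
    [0,0,0,0,0,0,0],
  ],
)

```text
clock: 14.4
tcp_pos: [0.51, 0.283, 0.044]
ee_rot: [175.0, 0.1, 179.2]
wrist_force: [0.1, -0.3, 1.0]
finger_gap: 0.0249
grip_force: 62.9
```

```bash
python3 chk3.py
```

```text
14.65 F [-0.13  0.14  0.58] T [-0.157 -0.005  0.024] ypr [-0.77 -0.08  4.99] edge [0.6358 0.2312 0.0434]
rel toe-up -0.06 spine -0.16 z 2.13 760 MAD 2.05 | WORLD toe-up 0.02 tilt 4.83
4 30 1010 2.26
75 100 1072 1.9
100 130 1196 1.91
130 160 1287 2.15
```

The blade is level with light contact (about 3.5 N). Next I rock about the edge by 10° in 1° steps.

Request:
carry_out(
  commands=[
    [0,0.002,-0.029,-0.175,0.02,0,0],
    [0,0.002,-0.029,-0.175,0,0,0],
    [0,0.002,-0.029,-0.175,0,0,0],
    [0,0.002,-0.029,-0.175,0,0,0],
    [0,0.002,-0.029,-0.175,0,0,0],
    [0,0,0,0,0,0,0],
    [0,0,0,0,0,0,0],
  ],
)

```text
clock: 15.4
tcp_pos: [0.5099, 0.2826, 0.0486]
ee_rot: [170.0, -0.0, 179.2]
wrist_force: [-0.2, 0.2, 0.8]
finger_gap: 0.0251
grip_force: 62.8
```

```bash
python3 chk3.py
```

```text
15.65 F [-0.09 -0.18  0.37] T [-0.217 -0.116  0.017] ypr [-0.76  0.04  9.99] edge [0.6357 0.2311 0.0432]
rel toe-up -0.09 spine -0.34 z 2.33 682 MAD 2.08 | WORLD toe-up -0.13 tilt 9.64
4 30 518 2.41
75 100 1069 2.24
100 130 1213 2.41
130 160 1296 2.07
```

Request:
carry_out(
  commands=[
    [0,0.002,-0.029,-0.175,0,0,0],
    [0,0.002,-0.029,-0.175,0,0,0],
    [0,0.002,-0.029,-0.175,0,0,0],
    [0,0.002,-0.029,-0.175,0,0,0],
    [0,0.002,-0.029,-0.175,0,0,0],
    [0,0,0,0,0,0,0],
    [0,0,0,0,0,0,0],
    [0,0,0,0,0,0,0],
    [0,0,0,0,0,0,0],
    [0,0,0,0,0,0,0],
    [0,0,0,0,0,0,0],
  ],
)

```text
clock: 16.8
tcp_pos: [0.5098, 0.2821, 0.0528]
ee_rot: [165.0, -0.0, 179.2]
wrist_force: [0.6, -0.4, 0.3]
finger_gap: 0.0248
grip_force: 62.8
```

```bash
python3 chk3.py
python3 - <<'E'
from h import *
im=np.mean([cam("scene")['image'].astype(float) for _ in range(5)],0).astype(np.uint8)
cv2.imwrite("sraw.png",im);cv2.imwrite("pics/s2.png",cv2.resize(im[200:250,410:460],(600,600),interpolation=cv2.INTER_CUBIC))
E
```

```text
17.05 F [ 0.72 -0.66  0.08] T [-0.298 -0.196 -0.035] ypr [-0.76  0.05 15.01] edge [0.6357 0.2312 0.0431]
rel toe-up 0.12 spine 0.3 z 2.21 720 MAD 2.09 | WORLD toe-up 0.07 tilt 15.31
4 30 754 2.22
75 100 1065 2.35
100 130 1240 2.31
130 160 1265 2.46
```

View pics/s2.png

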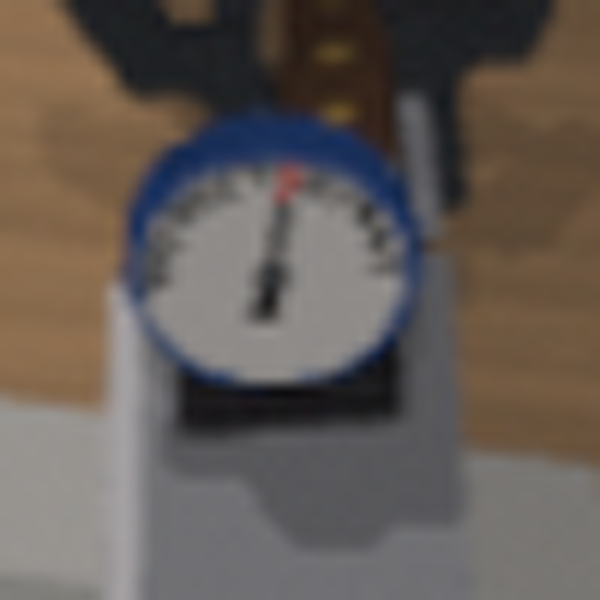

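The pointer (pivot (270,275) to tip (285,205)) lines up with the red mark at (288,182). The arm reads 15.0° tilt and the blade is level to about 0.1°, with about 3 N of contact on mid-stone. Handing in.

```bash
python3 -c "
from workcell import arm
print(arm.hand_in())"
```

```text
the job is handed in; nothing more can be done
None
```

The job is handed in: the cleaver's edge rests across the middle of the whetstone at about 3 N, with the pointer on the red 15° mark and the handle still gripped. The verdict was not returned.

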